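# Slide two cutting templates out over the ends of their ledge

## Robot

A 6-joint arm with a two-finger parallel gripper is mounted at the origin on a cart in front of the work surface, level with it; the furniture and walls round the work are solid. World frame = base frame: x ahead of the robot, y to its left, z up, the work surface at z = 0. Lengths are in m, angles in rad, forces in N, time in s.
With the tool pointing down it reaches from about 0.35 to 0.925 m from the base axis. Payload 6.4 kg.
Tool frame: the origin (TCP) lies between the finger pads; the fingertips stand r.nose_length ahead of it and the grasp point (between the pads) lies 11 mm behind it (r.nose_length is the distance from the TCP to the fingertips, in m); z points along the fingers, x is the direction in which the jaws open and shut, and the axes are right-handed (so a half turn about z gives the same grasp; the last joint's range is limited). The gripper opens to 94 mm and grips with 3 to 60 N. Pads are 16 mm wide; open, the fingers measure 119 mm over their backs; the gripper's body (75 mm by 177 mm) begins 78 mm behind the grasp point.
Start: joints at [-1.52, 0.245, 1.558, -0, 1.339, -0.174], TCP at [0.145, -0.634, 0.213] pointing down, gripper open.
Joint ranges: [-3.13, 3.13], [-1.02, 2.26], [0.13, 2.54], [-0.95, 4.09], [0.21, 2.88], [-2.74, 2.74]. Speed limits (rad/s): [2.57, 2.57, 3.14, 3.14, 3.14, 3.14].

## Interface

Orientations are given as [roll, pitch, yaw] about the fixed x, y, z axes, in that order (R = Rz(yaw) Ry(pitch) Rx(roll)).
In Python, from workcell import r, read_camera, close_job, search_frame, outline_of gives the robot as it stands.
- The arm moves only by the tool servo_tool, never from a script. Its argument "rows" is text: rows parted by semicolons, each of 7 numbers parted by spaces: the shift along the tool's x, y, z in cm, then the turn, a rotation vector about the tool's x, y, z in rad, then the opening, from 0 (shut) to 1 (fully open). A call has 1 to 12 rows; each row is the pose to reach, as a shift and turn from the pose measured when the call began, along the tool's axes at that moment; what a row does not reach only later rows make up. A row lasts 1/12 s, in which the tool goes at most 41.7 mm and 7.16 degrees, less where a joint would pass 70% of its speed; a pose out of reach is approached as far as the arm can. A call with a gripper value outside its range is refused whole. The fingers move at their own pace and stop on an object; the grip force is fixed at half the most. Time passes only in rows, so rows that repeat a pose let the fingers close. It gives the time, the measured TCP pose, the force and the opening at its end, in the units of the state.
- r.read_state(): the state, without advancing time (a new reading comes with each control period).
- read_camera(name): name is "side" or "top"; returns a dict with "img" (400x640x3 uint8, blue, green, red), "camera_matrix" (3x3 intrinsics, pixels), "camera_from_world" (4x4, takes a point from world to camera coordinates). Camera axes: x right, y down, z forward; pixel columns grow to the right and rows downward; lengths in m; the calibration is good to about 2 mm. A picture is of the moment at which its call begins. There is no depth.
- close_job(): hands the job in, once; it reports no verdict.
Trained networks look in a picture, given as the dict that the camera call returned (one of the last four; its "shot" number tells which), for a name from the list of things; names that differ only in an ending like _2 or _b are one class to them, and where a whole thing is asked for, a point or a joint stands for the part that bears it (a point fixed in the world has none). Each returns a list of dicts, best first, with "confidence" (0 to 1); they miss things now and then, are a little off and sometimes report something else, mostly with a low value. They report only what shows in the picture. A call takes as long as a camera call. They do not tell look-alikes from the thing itself.
- search_frame(picture, name): "rect" ([left, top, right, bottom] in pixels, round what is visible of it).
- outline_of(picture, name): "region" (400x640 bool, what is visible of it) and "rect" ([left, top, right, bottom] in pixels, round what is visible of it).
The state is a dict: "clock": time; "joints": joint angles; "qd": joint speeds; "joint_torque": joint torques, N m; "ee_pos": TCP position; "tcp_rot": TCP orientation; "contact_force": force on the tool from outside, world axes, zero at the start; "wrist_torque": the same for the moment, N m; "gripper_width": opening from 0.0 (shut) to 1.0 (fully open).
Only numpy, scipy, OpenCV 4.12 (cv2) and the standard library are available. Lean on these libraries where they do the work, as an engineer would, in place of code of your own. Each camera call takes 0.05 s, during which the arm holds its last target.

## Task

The two flat aluminium cutting templates lie on the wooden ledge where nobody can get a finger under them. With the fingertips, push each one lengthwise along the ledge, out over the end of the ledge nearest to it, until about 3 cm of it sticks out past that end. Leave both lying flat on the ledge and roughly in line with it; do not pick up or tip the templates, and leave the other things on the table where they are.

Things in the scene. Friction and masses are not known exactly. Their poses are not given: they have to be found in the camera images.
- ledge: Low wooden ledge fixed to the table: a board 130 mm deep (its x) and 470 mm long (its y), both ends open at y = +235 and y = -235 mm. Origin on the table under its centre, z up. The flat top is 40 mm above the table. Along the far long side (+x) runs a low fence, 12 mm high above the top, its near face at x = +53 mm. It stands turned by up to 0.2 rad.
- long_template: The longer of two plain dull grey aluminium cutting templates: flat rigid plate 100 mm wide (its x), 150 mm long (its y), 6 mm thick, about 0.24 kg, with a 10 mm hole near each end (on its centre line, 55 mm from the centre). Lies flat and loose on the ledge, its length nearly along the ledge, on the left or the right half. Origin at the centre of its underside, z up. Slides with ordinary friction (a push of 1 to 4 N).
- short_template: The shorter dull grey aluminium cutting template: flat rigid plate 100 mm wide (its x), 110 mm long (its y), 6 mm thick, about 0.17 kg, with a single 10 mm hole in its middle. Lies loose on the half of the ledge the long one leaves free; between the two at least 90 mm of the ledge's top is bare, and each starts 15 to 75 mm inside its own end of the ledge. Origin at the centre of its underside, z up.
- beeswax: Bystander, lying loose on the table; leave it alone. Yellow wax disc, 48 mm across, 16 mm high, in front of the ledge (robot's side). Origin at the centre of its underside.
- bone_folder: Bystander, lying loose on the table; leave it alone. Slim cream folding tool, 17 x 141 x 13 mm, in front of the ledge. Origin at the centre of its underside, long along y.
- edge_slicker: Bystander, lying loose on the table; leave it alone. Turned brown wooden stick, 22 x 101 x 16 mm, in front of the ledge. Origin at the centre of its underside, long along y.
- tape_measure: Bystander, lying loose on the table; leave it alone. Round-cornered tape measure, 64 x 80 x 25 mm, behind the ledge. Origin at the centre of its underside.
- groover: Bystander, lying loose on the table; leave it alone. Small tool with a dark red handle and a steel tip, 23 x 123 x 17 mm, behind the ledge. Origin at the centre of its underside, long along y.
- buckle_0: Bystander, lying loose on the table; leave it alone. Flat brass-coloured wire buckle, 42 x 50 x 9 mm, behind the ledge. Origin at the centre of its underside.
Things that resemble listed ones, but are neither listed nor needed, are in the scene too. Leave any black look-alike of the long_template alone.

How it is judged:
At the end, for the whole second after the job is handed in: Each template sticks out 18 to 42 mm past its own end of the ledge (one over each end), lies flat on the ledge (underside within 4 mm of the top, tilt under 0.05 rad), within 0.15 rad of the ledge's direction, and is at rest (((y of long_template in the frame of ledge between 0.178 and 0.202 m and y of short_template in the frame of ledge between -0.222 and -0.198 m) or (y of long_template in the frame of ledge between -0.202 and -0.178 m and y of short_template in the frame of ledge between 0.198 and 0.222 m)) and z of long_template in the frame of ledge between 0.036 and 0.044 m and angle between each of long_template, short_template's own z axis and vertical below 0.05 rad and angle between the y axis of each of long_template, short_template and the y axis of ledge, either way round below 0.15 rad and linear speed of each of long_template, short_template below 0.01 m/s and z of short_template in the frame of ledge between 0.036 and 0.044 m); the robot touches nothing.
It fails at once if the long template is lifted (more than 10 mm off the ledge) (z of long_template in the frame of ledge above 0.05 m).
It fails at once if the long template is tipped or dropped off the ledge (angle between long_template's own z axis and vertical above 0.2 rad or z of long_template in the frame of ledge below 0.02 m).
It fails at once if the short template is lifted (more than 10 mm off the ledge) (z of short_template in the frame of ledge above 0.05 m).
It fails at once if the short template is tipped or dropped off the ledge (angle between short_template's own z axis and vertical above 0.2 rad or z of short_template in the frame of ledge below 0.02 m).
It fails at once if a bystander is moved from its place (more than 20 mm) (distance of any of beeswax, bone_folder, edge_slicker, tape_measure, groover, buckle_0 from where it was at the start of the episode above 0.02 m).
It also fails if it takes over 51 s, if anything falls off the work surface, if the arm or the gripper's body presses on something with over 40 N, if the wrist force passes 120 N, or if a joint passes its speed limit or range.

## Working session

There is one attempt and no reset: what is moved stays moved. The work goes in short steps, Python scripts to look and compute and a tool call to move; the robot and the scene stay as the last step left them, time stands still between calls to the robot, and variables do not carry over. Pictures are saved under pics/ and viewed, and the job is handed in when it is done.

Besides the shell and the picture viewer there is one more tool, called in YAML: its name, and indented under it one key for each argument. servo_tool: Moves the arm, as the interface text tells. Its arguments: {"type":"object","properties":{"rows":{"type":"string"}},"required":["rows"]}

```bash
ls; mkdir -p pics
python3 - <<'E'
from workcell import r, read_camera, search_frame, outline_of
import cv2,numpy as np,pickle
s=r.read_state();print({k:np.round(v,3) for k,v in s.items()}, r.nose_length)
for c in("top","side"):
    p=read_camera(c);cv2.imwrite(f"pics/{c}0.png",p["img"]);pickle.dump(p,open(f"{c}0.pkl","wb"))
    print(c,p["camera_matrix"].round(1).tolist(),p["camera_from_world"].round(3).tolist())
    for n in("ledge","long_template","short_template"):
        for d in search_frame(p,n): print(n,np.round(d["rect"],0),round(d["confidence"],2))
E
```

```text
pics
{'clock': np.float64(0.0), 'joints': array([-1.52 ,  0.246,  1.559, -0.   ,  1.339, -0.174]), 'qd': array([-0.001, -0.   , -0.001,  0.001,  0.001,  0.001]), 'joint_torque': array([ 1.0000e-03, -4.1585e+01, -3.1460e+01,  6.8000e-02,  3.3000e-02,
       -0.0000e+00]), 'ee_pos': array([ 0.145, -0.633,  0.212]), 'tcp_rot': array([-3.141e+00,  2.000e-03, -1.346e+00]), 'contact_force': array([-0.313, -0.174, -0.039]), 'wrist_torque': array([ 0.025,  0.031, -0.008]), 'gripper_width': np.float64(1.0)} 0.008
top [[368.0, 0.0, 321.2], [0.0, 368.0, 198.6], [0.0, 0.0, 1.0]] [[-0.003, -1.0, 0.02, -0.056], [-0.99, 0.0, -0.142, 0.519], [0.142, -0.02, -0.99, 0.829], [0.0, 0.0, 0.0, 1.0]]
ledge [168. 153. 374. 233.] 0.88
ledge [318. 236. 376. 246.] 0.3
long_template [391. 170. 467. 241.] 0.87
long_template [186. 173. 254. 227.] 0.6
short_template [307. 165. 355. 215.] 0.94
side [[406.5, 0.0, 317.1], [0.0, 406.5, 198.7], [0.0, 0.0, 1.0]] [[-0.996, -0.083, 0.02, 0.509], [-0.054, 0.433, -0.9, 0.108], [0.066, -0.897, -0.436, 0.922], [0.0, 0.0, 0.0, 1.0]]
ledge [269. 184. 349. 308.] 0.9
long_template [279. 241. 340. 286.] 0.71
long_template [301. 173. 356. 188.] 0.55
short_template [286. 192. 328. 213.] 0.8
```

View pics/top0.png

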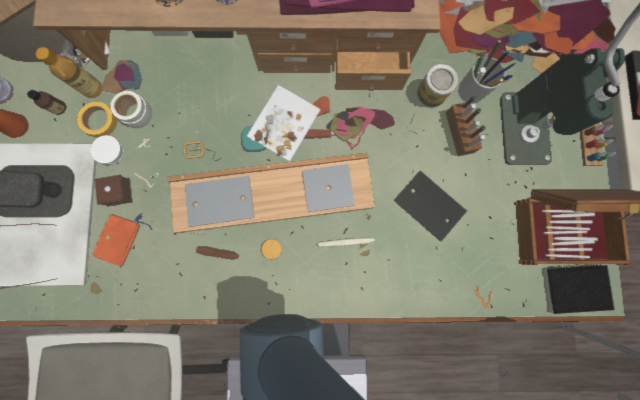

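View pics/side0.png

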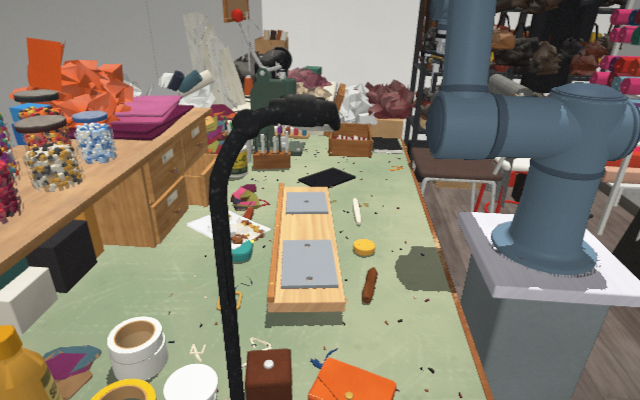

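Run:
```python
import cv2
i=cv2.imread("pics/top0.png");cv2.imwrite("pics/top0c.png",cv2.resize(i[140:260,150:350],None,fx=4,fy=4,interpolation=cv2.INTER_CUBIC))
```

```text
(no output)
```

View pics/top0c.png

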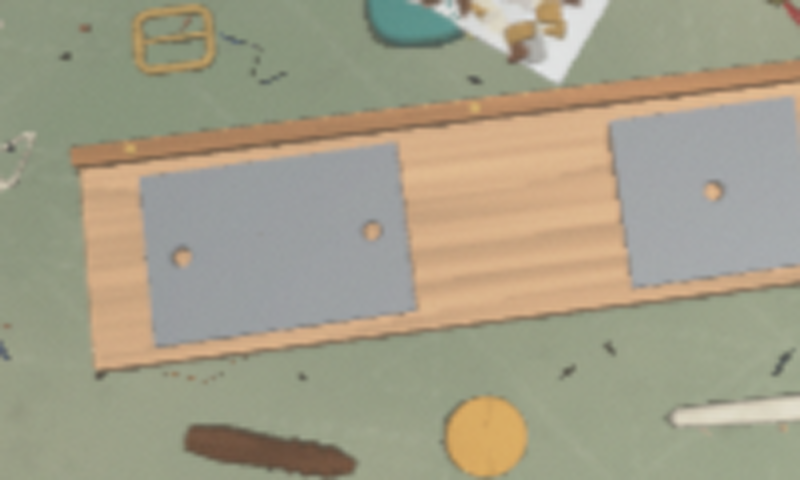

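```bash
cat > h.py <<'E'
import cv2,numpy as np
def toworld(p,uv,z):
    K=p["camera_matrix"];T=p["camera_from_world"];uv=np.atleast_2d(np.asarray(uv,float))
    d=np.c_[uv,np.ones(len(uv))]@np.linalg.inv(K).T@T[:3,:3]; c=-T[:3,:3].T@T[:3,3]
    return c+d*((z-c[2])/d[:,2])[:,None]
def topix(p,X):
    K=p["camera_matrix"];T=p["camera_from_world"];X=np.atleast_2d(X)
    c=X@T[:3,:3].T+T[:3,3];q=c@K.T;return q[:,:2]/q[:,2:]
def plate(p,m,z):
    # m: mask; returns centre, size, angle of y axis from minAreaRect in world mm
    cs,_=cv2.findContours(m.astype(np.uint8),cv2.RETR_EXTERNAL,cv2.CHAIN_APPROX_NONE)
    c=max(cs,key=cv2.contourArea)[:,0,:].astype(float)
    w=toworld(p,c,z)[:,:2]*1000
    (cx,cy),(a,b),ang=cv2.minAreaRect(w.astype(np.float32))
    bx=cv2.boxPoints(((cx,cy),(a,b),ang))
    return (cx,cy),(a,b),ang,bx
E
cat > look.py <<'E'
from workcell import r, read_camera, search_frame, outline_of
from h import *
import sys
for c in("top","side"):
    p=read_camera(c)
    for n,zs in(("long_template",.046),("short_template",.046),("ledge",.04)):
        for d in outline_of(p,n):
            if d["confidence"]<.3: continue
            m=d["region"]
            print(c,n,round(d["confidence"],2),np.round(d["rect"]),*[np.round(v,3).tolist() for v in plate(p,m,zs)],m.sum())
E
python3 look.py
```

```text
top long_template 0.89 [392. 168. 466. 242.] [501.693, -311.848] [146.699, 97.02] 47.846 [[416.5039978027344, -333.66900634765625], [488.4289855957031, -398.7820129394531], [586.8829956054688, -290.0270080566406], [514.9580078125, -224.9149932861328]] 2473
top long_template 0.7 [184. 174. 253. 227.] [513.644, 181.288] [102.597, 153.093] 7.683 [[452.572998046875, 250.2899932861328], [473.03900146484375, 98.57099914550781], [574.7150268554688, 112.28600311279297], [554.2490234375, 264.0060119628906]] 2843
top short_template 0.68 [304. 164. 354. 209.] [543.319, -73.269] [102.238, 110.353] 7.658 [[485.3030090332031, -25.398000717163086], [500.0090026855469, -134.76600646972656], [601.3350219726562, -121.14099884033203], [586.6290283203125, -11.77299976348877]] 1963
top ledge 0.72 [169. 152. 374. 233.] [534.114, 59.088] [136.6, 472.573] 6.807 [[438.2900085449219, 285.6130065917969], [494.3009948730469, -183.6280059814453], [629.93798828125, -167.43800354003906], [573.926025390625, 301.8030090332031]] 6342
top ledge 0.42 [186. 176. 251. 227.] [513.63, 181.784] [101.934, 151.407] 7.843 [[45
[... 747 characters left out ...]
.276, 122.773] 5.723 [[407.7959899902344, 22.89900016784668], [420.0379943847656, -99.26300048828125], [432.2539978027344, -98.03800201416016], [420.010986328125, 24.12299919128418]] 107
side short_template 0.61 [288. 192. 329. 211.] [543.031, -67.126] [100.146, 116.101] 7.225 [[486.05499267578125, -15.833999633789062], [500.656005859375, -131.01300048828125], [600.0070190429688, -118.41899871826172], [585.406005859375, -3.240000009536743]] 893
side ledge 0.79 [270. 181. 349. 310.] [533.667, 63.878] [132.179, 507.296] 7.096 [[436.7489929199219, 307.4179992675781], [499.4200134277344, -195.99200439453125], [630.5859985351562, -179.66299438476562], [567.9149780273438, 323.74798583984375]] 4613
```

```bash
cat > fit.py <<'E'
from h import *
from scipy.optimize import minimize
from scipy.ndimage import map_coordinates
def edgepts(n,L,ends_only=False,W=100,x0=None):
    pass
def fit(p,pose0,segs,z,d=3.,n=60,reverse=True):
    """segs: list of (a,b,outward normal) in local mm. maximise colour contrast across edges"""
    img=cv2.GaussianBlur(p["img"],(0,0),.6).astype(float)
    t=(np.arange(n)+.5)/n
    P=[];N=[]
    for a,b,nn in segs:
        P.append(np.outer(1-t,a)+np.outer(t,b));N.append(np.tile(nn,(n,1)))
    P=np.vstack(P).astype(float);N=np.vstack(N).astype(float)
    def samp(L,q):
        c,s=np.cos(q[2]),np.sin(q[2]);w=L@np.array([[c,s],[-s,c]])+q[:2]
        uv=topix(p,np.c_[w/1000,np.full(len(w),z)])
        return np.stack([map_coordinates(img[...,k],[uv[:,1],uv[:,0]],order=1) for k in range(3)],1)
    def cost(q): 
        return -np.mean(np.linalg.norm(samp(P+N*d,q)-samp(P-N*d,q),axis=1))
    best=None
    for dx in(-4,0,4):
        for dy in(-4,0,4):
            q0=np.array([pose0[0]+dx,pose0[1]+dy,pose0[2]])
            sx=np.array([q0,q0+[3,0,0],q0+[0,3,0],q0+[0,0,.02]])
            o=minimize(cost,q0,method="Nelder-Mead",options=dict(initial_simplex=sx,xatol=.01,fatol=.001))
            if best is None or o.fun<best.fun: best=o
    return best.x,best.fun
def rectsegs(W,L):
    a,b=W/2,L/2
    return [((-a,-b),(-a,b),(-1,0)),((a,-b),(a,b),(1,0)),((-a,-b),(a,-b),(0,-1)),((-a,b),(a,b),(0,1))]
LED=[((-65,-235),(-65,235),(-1,0)),((-65,-235),(50,-235),(0,-1)),((-65,235),(50,235),(0,1))]
def rel(T,L):
    c,s=np.cos(L[2]),np.sin(L[2]);d=T[:2]-L[:2];return np.array([c*d[0]+s*d[1],-s*d[0]+c*d[1],T[2]-L[2]])
E
cat > look2.py <<'E'
from workcell import r, read_camera
from fit import *
import sys
LG=[float(v) for v in sys.argv[1].split(",")];SG=[float(v) for v in sys.argv[2].split(",")]
for c in("top","side"):
    p=read_camera(c);i=p["img"].copy()
    L,f0=fit(p,(534,59,.128),LED,.04,d=4)
    A,f1=fit(p,LG,rectsegs(100,150),.046); B,f2=fit(p,SG,rectsegs(100,110),.046)
    print(c,"ledge",L.round(3),round(f0,1),"long",A.round(3),round(f1,1),"short",B.round(3),round(f2,1))
    print("  in ledge: long",rel(A,L).round(3),"short",rel(B,L).round(3))
    i=cv2.resize(i,None,fx=4,fy=4,interpolation=cv2.INTER_CUBIC)
    for q,W,Ln,z in((L,130,470,.04),(A,100,150,.046),(B,100,110,.046)):
        bx=np.array([[-W/2,-Ln/2],[W/2,-Ln/2],[W/2,Ln/2],[-W/2,Ln/2]]);cc,s=np.cos(q[2]),np.sin(q[2])
        w=bx@np.array([[cc,s],[-s,cc]])+q[:2];uv=topix(p,np.c_[w/1000,np.full(4,z)])
        cv2.polylines(i,[np.round(uv*4+1.5).astype(int)],True,(0,0,255),1)
    i=i[560:1000,600:1600] if c=="top" else i[660:1300,1000:1500]
    if c=="top": i=cv2.resize(i,None,fx=.8,fy=.8)
    else: i=i[:600]
    cv2.imwrite(f"pics/{sys.argv[3]}_{c}.png",i)
E
python3 look2.py 513.6,181.5,.134 543.3,-73,.134 f1
```

```text
top ledge [5.35579e+02 6.00200e+01 1.25000e-01] -58.5 long [5.12591e+02 1.80658e+02 1.41000e-01] -50.1 short [ 5.43681e+02 -7.19020e+01  1.43000e-01] -48.0
  in ledge: long [-7.72500e+00  1.22565e+02  1.50000e-02] short [-8.45600e+00 -1.31901e+02  1.80000e-02]
side ledge [5.34681e+02 6.07740e+01 1.22000e-01] -89.0 long [5.14210e+02 1.80934e+02 1.34000e-01] -72.1 short [ 5.43724e+02 -6.13520e+01  1.26000e-01] -61.0
  in ledge: long [-5.69100e+00  1.21758e+02  1.20000e-02] short [-5.89200e+00 -1.22319e+02  4.00000e-03]
```

View pics/f1_top.png

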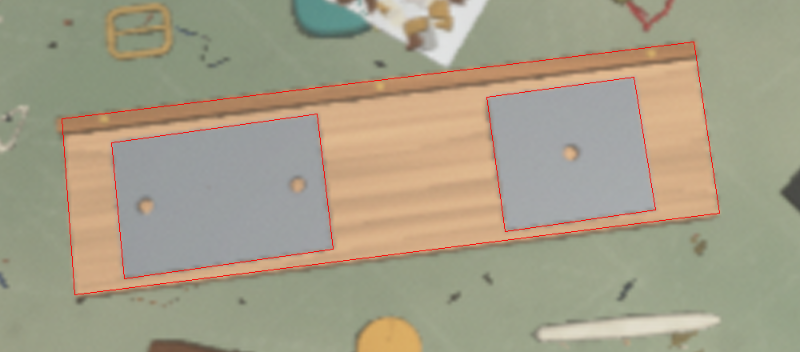

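View pics/f1_side.png

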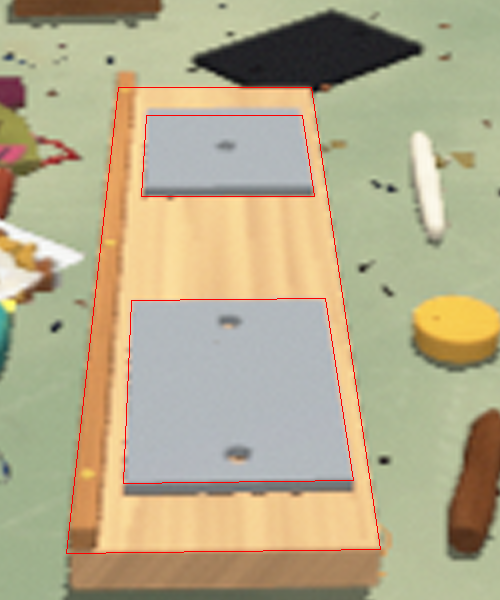

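```bash
cat > go.py <<'E'
# usage: go.py ledge_x ledge_y(mm) z(mm) -> shift (cm) and rotvec in current tool axes
from workcell import r
import numpy as np,sys
from scipy.spatial.transform import Rotation as R
L=np.array([535.5,60,.125])
s=r.read_state();Rt=R.from_euler("xyz",s["tcp_rot"])
c,sn=np.cos(L[2]),np.sin(L[2]);Lm=np.array([[c,-sn],[sn,c]])
p=np.array(s["ee_pos"])*1000
now=Lm.T@(p[:2]-L[:2]);print("clock",round(float(s["clock"]),2),"now in ledge",now.round(1),"z",p[2].round(1),"F ledge",(Lm.T@np.array(s["contact_force"])[:2]).round(2),np.round(s["contact_force"][2],2),"w",np.round(s["gripper_width"],3),"j",np.round(s["joints"],2))
for a in sys.argv[1:]:
    x,y,z=[float(v) for v in a.split(",")]
    t=np.r_[Lm@[x,y]+L[:2],z]
    print(a,"shift cm",Rt.inv().apply(t-p).round(2)/10,"rot",(Rt.inv()*R.from_euler("xyz",[np.pi,0,L[2]])).as_rotvec().round(3))
E
python3 go.py -8,-15,210
```

```text
clock 0.9 now in ledge [-474.  -639.5] z 213.5 F ledge [-0.66 -0.79] -0.14 w 0.998 j [-1.52  0.25  1.56 -0.    1.34 -0.17]
-8,-15,210 shift cm [-57.499 -52.596   0.347] rot [-0.     0.    -1.471]
```

servo_tool:
  rows: "-57.5 -52.6 0.3 0 0 -1.47 0.55;-57.5 -52.6 0.3 0 0 -1.47 0.55;-57.5 -52.6 0.3 0 0 -1.47 0.55;-57.5 -52.6 0.3 0 0 -1.47 0.55;-57.5 -52.6 0.3 0 0 -1.47 0.55;-57.5 -52.6 0.3 0 0 -1.47 0.55;-57.5 -52.6 0.3 0 0 -1.47 0.55;-57.5 -52.6 0.3 0 0 -1.47 0.55;-57.5 -52.6 0.3 0 0 -1.47 0.55;-57.5 -52.6 0.3 0 0 -1.47 0.55;-57.5 -52.6 0.3 0 0 -1.47 0.55;-57.5 -52.6 0.3 0 0 -1.47 0.55"

```text
clock: 1.9
ee_pos: [0.3923, -0.197, 0.212]
tcp_rot: [3.141, -0.001, 0.129]
contact_force: [0.9, -0.4, -0.8]
gripper_width: 0.548
```

```bash
python3 go.py -8,-15,150
```

```text
clock 1.9 now in ledge [-174.1 -237.1] z 212.0 F ledge [ 0.81 -0.54] -0.76 w 0.548 j [-0.72 -0.28  2.08  0.    1.34 -0.85]
-8,-15,150 shift cm [ 16.703 -22.147   6.189] rot [ 0.001 -0.001  0.004]
```

servo_tool:
  rows: "16.7 -22.1 6 0 0 0 0.55;16.7 -22.1 6 0 0 0 0.55;16.7 -22.1 6 0 0 0 0.55;16.7 -22.1 6 0 0 0 0.55;16.7 -22.1 6 0 0 0 0.55;16.7 -22.1 6 0 0 0 0.55;16.7 -22.1 6 0 0 0 0.55;16.7 -22.1 6 0 0 0 0.55;16.7 -22.1 6 0 0 0 0.55;16.7 -22.1 6 0 0 0 0.55"

```text
clock: 2.73
ee_pos: [0.5293, 0.0434, 0.152]
tcp_rot: [3.14, -0.001, 0.129]
contact_force: [-0.6, -0.6, 0.4]
gripper_width: 0.549
```

```bash
python3 go.py -8,-15,60
python3 - <<'E'
from workcell import read_camera
import cv2
i=read_camera("top")["img"];cv2.imwrite("pics/t2.png",cv2.resize(i[120:260,140:400],None,fx=3,fy=3))
i=read_camera("side")["img"];cv2.imwrite("pics/s2.png",i)
E
```

```text
clock 2.73 now in ledge [ -8.2 -15.7] z 152.0 F ledge [-0.66 -0.57] 0.37 w 0.549 j [-0.13  0.03  1.91 -0.    1.2  -0.26]
-8,-15,60 shift cm [ 0.015 -0.084  9.198] rot [ 0.001 -0.001  0.004]
```

View pics/t2.png

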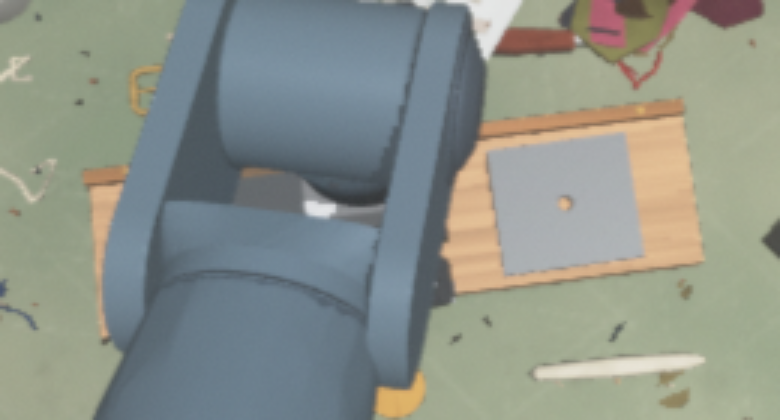

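View pics/s2.png

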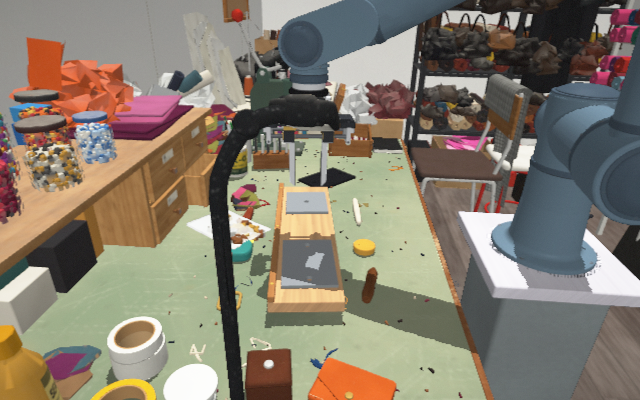

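servo_tool:
  rows: "0 0 3 0 0 0 0.55;0 0 5.5 0 0 0 0.55;0 0 7.5 0 0 0 0.55;0 0 8.8 0 0 0 0.55;0 0 9.2 0 0 0 0.55;0 0 9.4 0 0 0 0.55;0 0 9.4 0 0 0 0.55"

```text
clock: 3.42
ee_pos: [0.5299, 0.0417, 0.059]
tcp_rot: [3.14, -0.003, 0.126]
contact_force: [0.0, -0.4, 0.2]
gripper_width: 0.551
```

```bash
python3 go.py -8,-15,51
python3 - <<'E'
from workcell import read_camera
import cv2
i=read_camera("side")["img"];cv2.imwrite("pics/s3.png",cv2.resize(i[160:320,240:390],None,fx=3.7,fy=3.7,interpolation=cv2.INTER_CUBIC))
E
```

```text
clock 3.42 now in ledge [ -7.9 -17.5] z 59.0 F ledge [-0.03 -0.41] 0.16 w 0.551 j [-0.13  0.17  1.96 -0.    1.01 -0.26]
-8,-15,51 shift cm [-0.013 -0.247  0.802] rot [ 0.002 -0.003  0.001]
```

View pics/s3.png

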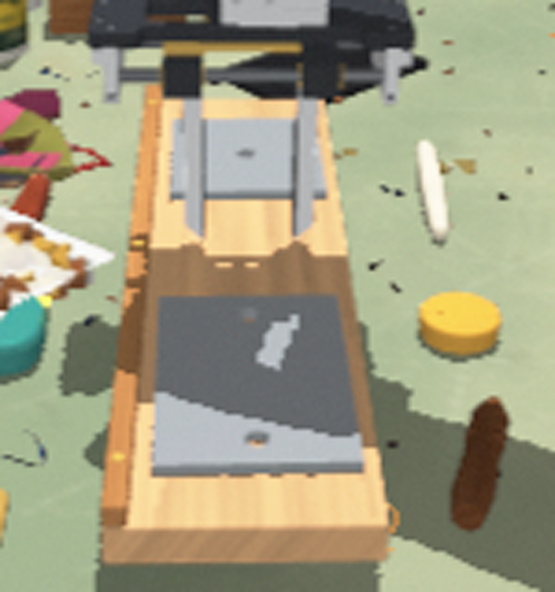

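servo_tool:
  rows: "0 0 0.3 0 0 0 0.55;0 0 0.5 0 0 0 0.55;0 0 0.7 0 0 0 0.55;0 0 0.8 0 0 0 0.55;0 0 0.8 0 0 0 0.55"

```text
clock: 3.88
ee_pos: [0.5302, 0.0419, 0.0513]
tcp_rot: [3.14, -0.003, 0.127]
contact_force: [-0.2, 0.7, -0.3]
gripper_width: 0.547
```

```bash
python3 go.py -8,30,51 -8,107,51
```

```text
clock 3.88 now in ledge [ -7.5 -17.3] z 51.3 F ledge [-0.11  0.7 ] -0.35 w 0.547 j [-0.13  0.18  1.96 -0.    1.   -0.26]
-8,30,51 shift cm [-0.037 -4.732  0.026] rot [ 0.002 -0.003  0.002]
-8,107,51 shift cm [-2.3000e-02 -1.2432e+01  1.2000e-02] rot [ 0.002 -0.003  0.002]
```

servo_tool:
  rows: "0 -1.5 0 0 0 0 0.55;0 -3 0 0 0 0 0.55;0 -4.2 0 0 0 0 0.55;0 -4.9 0 0 0 0 0.55;0 -5.3 0 0 0 0 0.55;0 -5.7 0 0 0 0 0.55;0 -6.1 0 0 0 0 0.55;0 -6.5 0 0 0 0 0.55;0 -6.9 0 0 0 0 0.55;0 -7.3 0 0 0 0 0.55;0 -7.5 0 0 0 0 0.55;0 -7.5 0 0 0 0 0.55"

```text
clock: 4.88
ee_pos: [0.5207, 0.1168, 0.0512]
tcp_rot: [3.14, -0.003, 0.127]
contact_force: [0.2, 0.2, 1.0]
gripper_width: 0.552
```

```bash
python3 go.py -8,107,51
python3 - <<'E'
from workcell import read_camera
import cv2
i=read_camera("side")["img"];cv2.imwrite("pics/s4.png",cv2.resize(i[160:320,240:390],None,fx=3.7,fy=3.7,interpolation=cv2.INTER_CUBIC))
E
```

```text
clock 4.88 now in ledge [-7.7 58.2] z 51.2 F ledge [0.26 0.21] 1.05 w 0.552 j [ 0.01  0.19  1.96 -0.    1.   -0.12]
-8,107,51 shift cm [-0.025 -4.884  0.014] rot [ 0.001 -0.003  0.002]
```

View pics/s4.png

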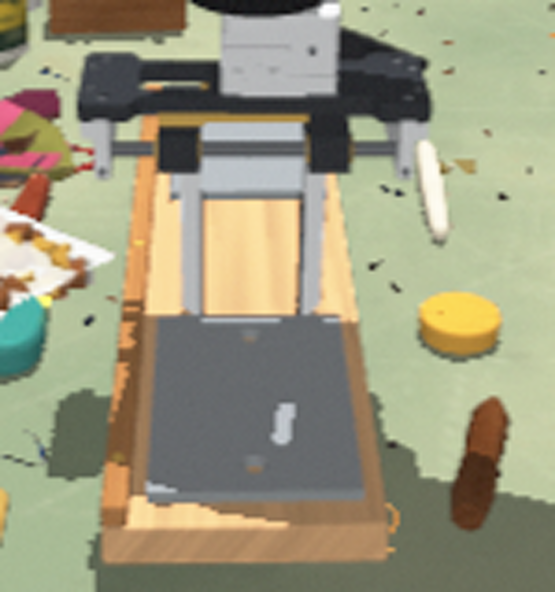

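servo_tool:
  rows: "0 -0.4 0 0 0 0 0.55;0 -0.8 0 0 0 0 0.55;0 -1.2 0 0 0 0 0.55;0 -1.6 0 0 0 0 0.55;0 -2 0 0 0 0 0.55;0 -2.4 0 0 0 0 0.55;0 -2.8 0 0 0 0 0.55;0 -3.2 0 0 0 0 0.55;0 -3.5 0 0 0 0 0.55;0 -3.8 0 0 0 0 0.55;0 -3.9 0 0 0 0 0.55;0 -3.9 0 0 0 0 0.55"

```text
clock: 5.93
ee_pos: [0.5156, 0.1558, 0.0512]
tcp_rot: [3.141, -0.003, 0.127]
contact_force: [-0.2, -0.1, 0.2]
gripper_width: 0.554
```

```bash
python3 go.py -8,107,51; python3 look2.py 503,249,.125 543.6,-71.9,.143 f5
```

```text
clock 5.93 now in ledge [-7.8 97.5] z 51.2 F ledge [-0.25 -0.09] 0.25 w 0.554 j [ 0.08  0.2   1.94 -0.    1.   -0.04]
-8,107,51 shift cm [-0.022 -0.948  0.018] rot [ 0.001 -0.003  0.002]
top ledge [5.35452e+02 6.03970e+01 1.27000e-01] -34.2 long [4.62341e+02 2.68259e+02 8.30000e-02] -25.7 short [ 5.43663e+02 -7.19160e+01  1.43000e-01] -48.5
  in ledge: long [-4.62650e+01  2.15433e+02 -4.30000e-02] short [-8.5700e+00 -1.3229e+02  1.6000e-02]
side ledge [5.47524e+02 4.22740e+01 1.97000e-01] -43.3 long [5.07620e+02 2.39246e+02 1.31000e-01] -58.0 short [ 5.21084e+02 -5.72970e+01  4.00000e-02] -77.9
  in ledge: long [-5.03000e-01  2.00973e+02 -6.70000e-02] short [-45.453 -92.453  -0.158]
```

View pics/f5_side.png

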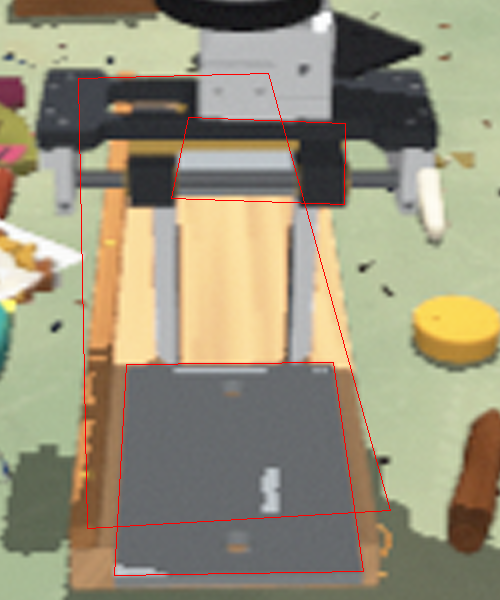

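View pics/f5_top.png

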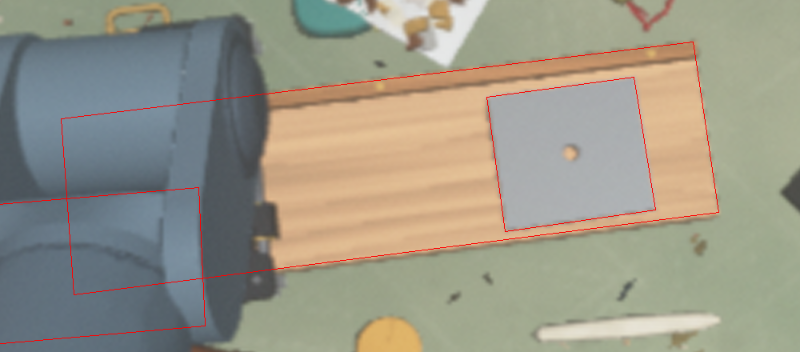

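servo_tool:
  rows: "0 -0.3 0 0 0 0 0.55;0 -0.6 0 0 0 0 0.55;0 -0.8 0 0 0 0 0.55;0 -0.9 0 0 0 0 0.55;0 -0.9 0 0 0 0 0.55;0 -0.9 0 0 0 0 0.55"

```text
clock: 6.53
ee_pos: [0.5144, 0.1649, 0.0511]
tcp_rot: [-3.141, -0.003, 0.127]
contact_force: [0.1, -0.4, -0.0]
gripper_width: 0.551
```

```bash
python3 go.py -8,-15,51
```

```text
clock 6.53 now in ledge [ -7.9 106.7] z 51.1 F ledge [ 0.06 -0.41] -0.03 w 0.551 j [ 0.1   0.2   1.94  0.    1.   -0.03]
-8,-15,51 shift cm [-3.3000e-02  1.2173e+01  8.0000e-03] rot [-0.    -0.003  0.002]
```

servo_tool:
  rows: "0 1.5 0 0 0 0 0.55;0 3.5 0 0 0 0 0.55;0 6 0 0 0 0 0.55;0 8.5 0 0 0 0 0.55;0 11 0 0 0 0 0.55;0 13 0 0 0 0 0.55;0 14.4 0 0 0 0 0.55;0 15.2 0 0 0 0 0.55;0 15.2 0 0 0 0 0.55"

```text
clock: 7.28
ee_pos: [0.5338, 0.0131, 0.0511]
tcp_rot: [-3.141, -0.003, 0.125]
contact_force: [0.4, 0.5, 0.3]
gripper_width: 0.55
```

```bash
python3 go.py -8,-120,51; python3 look2.py 505,249,.125 543.6,-71.9,.143 f6
```

```text
clock 7.28 now in ledge [ -7.5 -46.3] z 51.1 F ledge [0.46 0.48] 0.34 w 0.55 j [-0.19  0.19  1.95  0.    1.   -0.31]
-8,-120,51 shift cm [-0.047  7.368  0.012] rot [-0.    -0.003 -0.   ]
top ledge [5.3544e+02 6.0546e+01 1.2500e-01] -33.0 long [5.04765e+02 2.49795e+02 1.17000e-01] -34.2 short [ 5.43282e+02 -7.27560e+01  1.58000e-01] -39.1
  in ledge: long [-6.76100e+00  1.91599e+02 -9.00000e-03] short [-8.89400e+00 -1.33236e+02  3.30000e-02]
side ledge [5.34026e+02 6.07550e+01 1.25000e-01] -59.2 long [5.06480e+02 2.49108e+02 1.29000e-01] -76.5 short [ 5.43632e+02 -6.13770e+01  1.28000e-01] -54.6
  in ledge: long [-3.77000e+00  1.90319e+02  4.00000e-03] short [-5.74600e+00 -1.22374e+02  3.00000e-03]
```

View pics/f6_side.png

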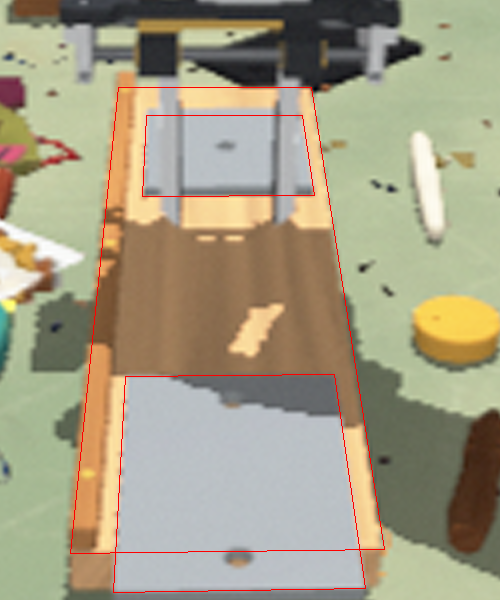

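View pics/f6_top.png

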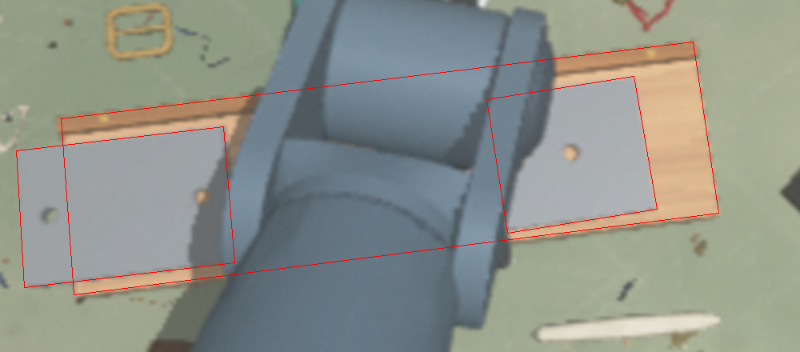

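servo_tool:
  rows: "0 0.7 0 0 0 0 0.55;0 1.4 0 0 0 0 0.55;0 1.9 0 0 0 0 0.55;0 2.3 0 0 0 0 0.55;0 2.7 0 0 0 0 0.55;0 3.1 0 0 0 0 0.55;0 3.5 0 0 0 0 0.55;0 3.9 0 0 0 0 0.55;0 4.3 0 0 0 0 0.55;0 4.7 0 0 0 0 0.55;0 5 0 0 0 0 0.55;0 5 0 0 0 0 0.55"

```text
clock: 8.38
ee_pos: [0.5398, -0.0358, 0.0509]
tcp_rot: [-3.142, -0.003, 0.126]
contact_force: [-0.5, 0.5, -0.5]
gripper_width: 0.553
```

servo_tool:
  rows: "0 0.4 0 0 0 0 0.55;0 0.8 0 0 0 0 0.55;0 1.2 0 0 0 0 0.55;0 1.6 0 0 0 0 0.55;0 2 0 0 0 0 0.55;0 2.4 0 0 0 0 0.55;0 2.8 0 0 0 0 0.55;0 3.2 0 0 0 0 0.55;0 3.6 0 0 0 0 0.55;0 3.9 0 0 0 0 0.55;0 4.1 0 0 0 0 0.55;0 4.1 0 0 0 0 0.55"

```text
clock: 9.38
ee_pos: [0.5451, -0.0771, 0.051]
tcp_rot: [3.141, -0.003, 0.126]
contact_force: [-0.1, -0.1, -0.2]
gripper_width: 0.55
```

```bash
python3 go.py -8,-147,51; python3 look2.py 505,249,.125 552,-140,.125 f7
```

```text
clock 9.38 now in ledge [  -7.6 -137.2] z 51.0 F ledge [-0.14 -0.11] -0.21 w 0.55 j [-0.35  0.22  1.91  0.    1.   -0.47]
-8,-147,51 shift cm [-0.04   0.98  -0.004] rot [ 0.    -0.003  0.001]
top ledge [5.33116e+02 7.91200e+01 1.26000e-01] -25.8 long [5.04869e+02 2.48031e+02 1.22000e-01] -41.9 short [ 5.51376e+02 -1.40983e+02  1.69000e-01] -20.0
  in ledge: long [-6.78000e+00  1.71122e+02 -4.00000e-03] short [-9.56600e+00 -2.20652e+02  4.20000e-02]
side ledge [5.33859e+02 6.03550e+01 1.25000e-01] -43.2 long [5.06436e+02 2.49033e+02 1.28000e-01] -78.4 short [ 5.53184e+02 -1.41689e+02  1.21000e-01] -63.1
  in ledge: long [-3.77300e+00  1.90623e+02  3.00000e-03] short [-5.9230e+00 -2.0288e+02 -3.0000e-03]
```

View pics/f7_side.png

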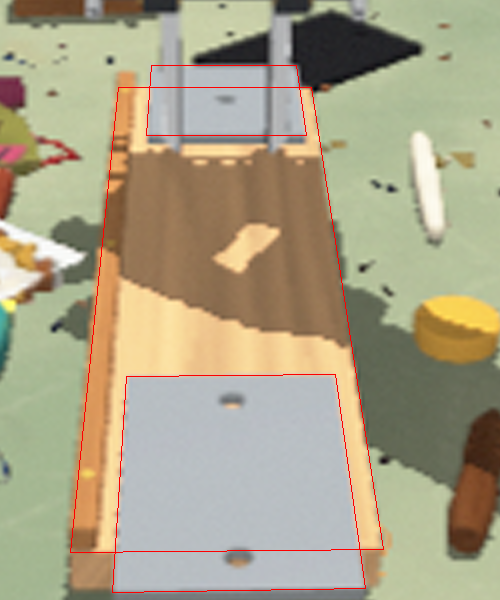

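View pics/f7_top.png

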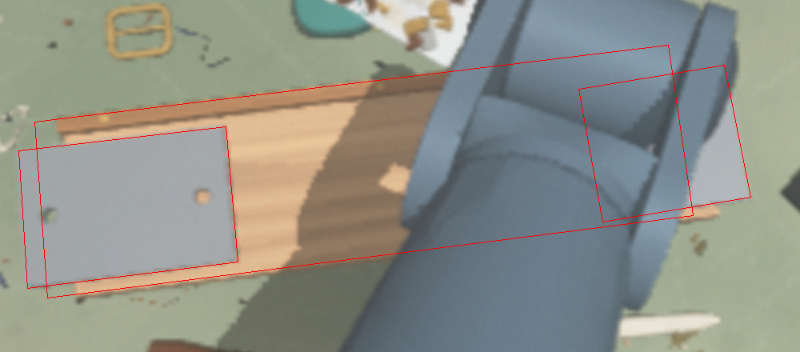

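servo_tool:
  rows: "0 0.3 0 0 0 0 0.55;0 0.6 0 0 0 0 0.55;0 0.8 0 0 0 0 0.55;0 0.9 0 0 0 0 0.55;0 0.9 0 0 0 0 0.55;0 0.9 0 0 0 0 0.55"

```text
clock: 9.98
ee_pos: [0.5463, -0.086, 0.0511]
tcp_rot: [3.141, -0.003, 0.126]
contact_force: [0.8, 0.0, -0.1]
gripper_width: 0.546
```

servo_tool:
  rows: "0 -1 0 0 0 0 0.55;0 -3 0 0 0 0 0.55;0 -5 -1 0 0 0 0.55;0 -7 -4 0 0 0 0.55;0 -8 -8 0 0 0 0.55;0 -8 -12 0 0 0 0.55;0 -8 -15 0 0 0 0.55;0 -8 -17 0 0 0 0.55;0 -8 -17 0 0 0 0.55"

```text
clock: 10.73
ee_pos: [0.5384, -0.0064, 0.2269]
tcp_rot: [3.137, -0.013, 0.127]
contact_force: [0.2, 0.4, 0.4]
gripper_width: 0.552
```

servo_tool:
  rows: "-16.7 22.1 -2 0 0 0 0.55;-16.7 22.1 -2 0 0 0 0.55;-16.7 22.1 -2 0 0 0 0.55;-16.7 22.1 -2 0 0 0 0.55;-16.7 22.1 -2 0 0 0 0.55;-16.7 22.1 -2 0 0 0 0.55;-16.7 22.1 -2 0 0 0 0.55;-16.7 22.1 -2 0 0 0 0.55;-16.7 22.1 -2 0 0 0 0.55"

```text
clock: 11.48
ee_pos: [0.3996, -0.2469, 0.2444]
tcp_rot: [3.139, -0.012, 0.124]
contact_force: [-0.7, 0.8, -0.1]
gripper_width: 0.547
```

```bash
python3 go.py -300,-400,210; python3 look2.py 505,249,.125 552,-149,.125 f8
```

```text
clock 11.48 now in ledge [-173.1 -287.6] z 244.4 F ledge [-0.64  0.84] -0.09 w 0.547 j [-0.8  -0.23  1.98  0.01  1.38 -0.93]
-300,-400,210 shift cm [-12.719  11.248   3.322] rot [ 0.003 -0.012 -0.001]
top ledge [5.33686e+02 7.18050e+01 1.21000e-01] -28.5 long [5.04868e+02 2.48034e+02 1.22000e-01] -41.6 short [ 5.60021e+02 -1.45901e+02  1.28000e-01] -48.4
  in ledge: long [ -7.275 178.422   0.   ] short [-2.11000e-01 -2.19293e+02  7.00000e-03]
side ledge [5.35097e+02 6.08620e+01 1.24000e-01] -44.8 long [5.06451e+02 2.49033e+02 1.28000e-01] -78.2 short [ 5.54405e+02 -1.51683e+02  1.20000e-01] -73.9
  in ledge: long [-5.08800e+00  1.90271e+02  3.00000e-03] short [-7.20200e+00 -2.13299e+02 -4.00000e-03]
```

View pics/f8_top.png

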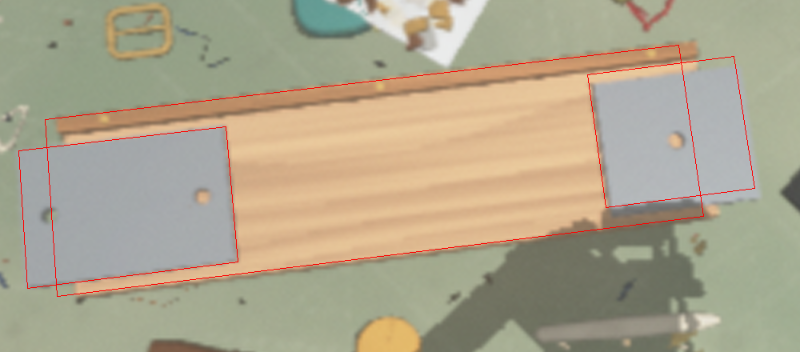

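View pics/f8_side.png

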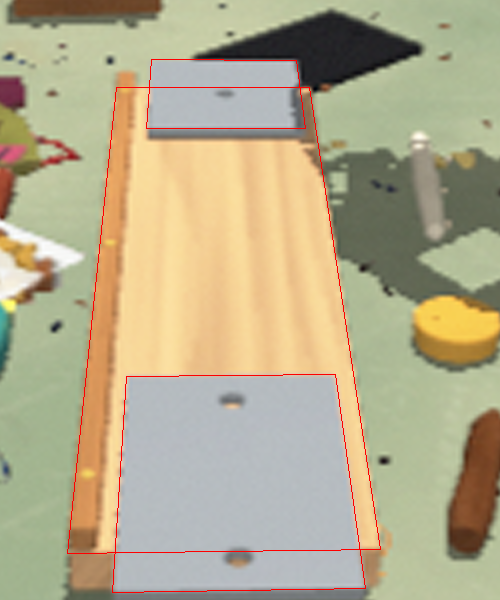

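Run:
```python
from fit import *
import pickle
from workcell import read_camera
p=read_camera("top"); L=np.array([535.5,60.1,.125])
for n,a in(("short hole",(676.5,140.5)),("long hole in",(203,196.5)),("long hole out",(49.5,215))):
    uv=((np.array(a)/.8+[600,560])-1.5)/4
    w=toworld(p,uv,.044)[0]*1000; print(n,rel(np.r_[w[:2],.125],L)[:2].round(1))
# fit short, only its 3 clean edges (no near edge), ledge fixed
s=rectsegs(100,110)[1:]
q,f=fit(p,(554,-150,.125),s,.046);print(rel(q,L).round(3),f)
i=p["img"];cv2.imwrite("pics/c9.png",cv2.resize(i[145:215,280:360],None,fx=8,fy=8,interpolation=cv2.INTER_CUBIC))
# same with the old check: hole in first picture
p0=pickle.load(open("top0.pkl","rb"))
for a in((570.5,152.5),(297.5,184),(146,205.5)):
    uv=((np.array(a)/.8+[600,560])-1.5)/4
    print("start hole",rel(np.r_[toworld(p0,uv,.044)[0][:2]*1000,.125],L)[:2].round(1))
```

```text
short hole [  -8.5 -211.2]
long hole in [ -6.6 136.3]
long hole out [ -6.2 246.8]
[-6.83000e-01 -2.07502e+02  1.00000e-02] -47.09672059238621
start hole [  -7.7 -132.5]
start hole [-6.  67.7]
start hole [ -8.  177.6]
```

View pics/c9.png

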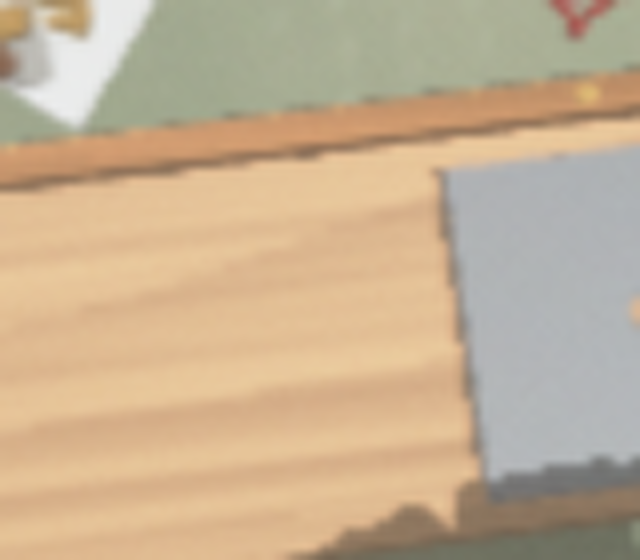

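```bash
python3 -c "
from workcell import close_job
print(close_job())"
```

```text
the job is handed in; nothing more can be done
None
```

I pushed the long template out over the left (+y) end of the ledge and the short one out over the right (−y) end. Both pushes used the half-open fingertips held just above the ledge top. The job is handed in, at about 11.6 s of the 51 s allowed; no verdict was reported.

| Template | Target y in ledge frame | Measured y | Sticks out past its end | Angle to ledge |
|---|---|---|---|---|
| Long | 190 mm (178 to 202) | 190 to 191.5 mm | about 30 to 31 mm | under 0.01 rad |
| Short | −210 mm (−222 to −198) | −207.5 to −213 mm | about 28 to 33 mm | about 0.01 rad |

- **How the values were checked:** I compared the plate holes in the top view, the side-view plate outlines and the fingertip positions, all measured from the ledge position found at the start. The spread in the table is the disagreement between them.
- **Checks that disagreed:**
  - The final top-view ledge fit was thrown off because the overhanging plates hide the ledge ends. It put the ledge centre about 12 mm out and the long template at 178 mm.
  - The arm's shadow pulled the automatic top-view fit of the short template sideways. It gave −219 mm, against −211 mm from the hole in its middle.
  - I discarded both of these.
- **Rest of the scene:** Both plates look flat, and the gripper was clear of everything. I saw no movement in the bystanders visible in the final crops (wax, bone folder, slicker, buckle). I did not measure any bystander, and I did not check the tape measure or groover. The black look-alike plate was not touched.

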